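# Free the stuck slicer carriage and run it to its end stop

## Task

The carriage of the food slicer is to come off for washing, but dried juice has gummed it to its rail. Draw out its lock, then push the carriage gently until it breaks free, and run it on without ramming until it is seated against its hidden end stop. Leave it there with the lock still out, keep off the blade, and disturb nothing around the slicer.

Things in the scene. Friction and masses are not known exactly. Their poses are not given: they have to be found in the camera images.
- slicer: White domestic food slicer, fixed: base 360 x 260 mm, top 45 mm above the worktop. Origin on the worktop under the base's middle; x axis = the way the carriage is pushed along its rail (roughly away from the robot), y to its left. Motor tower with fence and blade on the left (y +34 to +122 mm, up to 226 mm high); on the right a 44 mm high ledge (x -95 to -25, y -190 to -120 mm) carries the lock.
- blade (a point): Centre of the round steel blade on the tower's right side: 166 mm across, upright, parallel to the rail, 135 mm above the worktop, 43 mm left of the slicer's middle, 98 mm left of the push point's line. Not to be touched.
- lock_tab (a point): Grip point of the lock: black upright thumb tab of a sliding bolt, on the ledge right of the carriage. Tab 22 mm along slicer x, 10 mm along slicer y; the point is mid-tab, 77 mm above the worktop, 13 mm below the tab's top, 33 mm above the ledge. Pinch it from above across slicer x (over 40 mm free on both sides) and draw it straight out along slicer -y.
- lock (a joint): Travel of the lock bolt (m): 0 = in, its steel rod bars the carriage; 0.018 = fully out at its own stop, away from the carriage. Drag about 2 N; stays where it is left. The carriage is free from about 0.014 on; leave the lock fully out.
- push_face (a point): Where to push: middle of the rear (robot-side) face of the carriage's black rear wall, 100 mm above the worktop. The wall is upright, square to the rail, 120 mm wide (60 mm each side of this point), from 66 to 131 mm above the worktop; behind it is free space down to the base. Axes as the slicer's: push along +x with shut fingers. Moves with the carriage.
- tray (a point): Middle of the carriage's flat aluminium tray, on its top face, 66 mm above the worktop. Tray 150 mm along the rail, 140 mm across, with a lip 80 mm above the worktop on its right edge; the rear wall's face is 75 mm behind this point. Moves with the carriage.
- carriage (a joint): Travel along the rail (m), 0 = parked near end, where it starts (2 mm play while locked). Stuck within the first 15 mm: 7 to 14 N breaks it free, then it jumps a few mm and runs with 2 to 3 N drag and stays where left. A rubber-faced end stop is hidden in the base somewhere from 0.08 to 0.17. Seated: pushed against it with about 6 N. Over 22 N of push or impact does damage; 20 mm/s is safe.
- jar: Bystander: amber glass jar with a steel lid, 72 mm across, 115 mm high, loose. Origin at the centre of its underside.
- mill: Bystander: dark wooden pepper mill, 54 mm across, 148 mm high, loose. Origin at the centre of its underside.
- mug: Bystander: white mug, 80 mm across, 90 mm high, loose. Origin at the centre of its underside.

How it is judged:
By the outcome, as a careful person would: the job done as asked, in the order asked, and still so for the second after the job is handed in, with the robot touching nothing.
It also fails if it takes over 64 s, if anything falls off the work surface, if the arm or the gripper's body presses on something with over 40 N, if the wrist force passes 120 N, or if a joint passes its speed limit or range.

## Robot

A 7-joint arm with a two-finger parallel gripper is mounted at the origin on the work surface. World frame = base frame: x ahead of the robot, y to its left, z up, the work surface at z = 0. Lengths are in m, angles in rad, forces in N, time in s.
With the tool pointing down it reaches from about 0.4 to 0.85 m from the base axis. Payload 4.5 kg.
Tool frame: the origin (TCP) lies on the centre line of the jaws, within the pads' length; the fingertips stand r.tip_extent ahead of it and the grasp point (between the pads) is the TCP (r.tip_extent is the distance from the TCP to the fingertips, in m); z points along the fingers, y is the line along which they close (so a half turn about z gives the same grasp; the last joint's range is limited). The gripper opens to 88 mm and grips with 3 to 60 N. Pads are 18 mm wide; open, the fingers measure 123 mm over their backs; the gripper's body (75 mm by 187 mm) begins 45 mm behind the grasp point.
Start: joints at [1.229, 0.689, -0.195, 1.565, 0.157, 0.902, -0.215], TCP at [0.229, -0.581, 0.258] pointing down, gripper open.
Joint ranges: [-3.01, 3.01], [-0.46, 2.08], [-1.47, 1.51], [0.13, 2.56], [-1, 4.14], [0.04, 2.09], [-2.66, 2.66]. Speed limits (rad/s): [2.57, 2.57, 3.14, 3.14, 3.14, 3.14, 3.14].

## Interface

Orientations are given as a unit quaternion [x, y, z, w].
In Python, from plant import sensors, vision, finish_job, r gives the robot as it stands. The module is installed in compiled form; this text tells all that it offers.
- The arm moves only by the tool step_arm, never from a script. Its argument "steps" is a list of rows, each a list of 2 entries, a list of its own where there are three numbers: the shift along the tool's x, y, z in cm, then the turn, a rotation vector about the tool's x, y, z in degrees. A call has 1 to 12 rows; each row shifts and turns the commanded pose from where the row before left it, along the tool's axes as they then stand; what a row does not reach is not made up. A row lasts 1/8 s, in which the tool goes at most 62.5 mm and 10.7 degrees, less where a joint would pass 70% of its speed; a pose out of reach is approached as far as the arm can. A call with a gripper value outside its range is refused whole. "claw" is the opening, from -1 (shut) to 1 (fully open), set as the call begins (left out, the last holds). The fingers move at their own pace and stop on an object; "grip_force" is the grip in N (left out, the last holds). Time passes only in rows, so rows that do not move let the fingers close. It gives the time, the measured TCP pose, the force, the opening and the grip force at its end, in the units of the state.
- sensors.get_state(): the state, without advancing time (a new reading comes with each control period).
- vision.snapshot(name): name is "scene" or "top"; returns a dict with "img" (480x640x3 uint8, red, green, blue), "fx", "fy", "cx", "cy" (pixels), "position" and "rotation" of the camera in the world. Camera axes: x right, y down, z forward; pixel columns grow to the right and rows downward; lengths in m; the calibration is good to about 2 mm. A picture is of the moment at which its call begins. There is no depth.
- finish_job(): hands the job in; it is judged then, once.
The state is a dict: "clock": time; "q": joint angles; "qd": joint speeds; "joint_torque": joint torques, N m; "tool_pos": TCP position; "eef_rot": TCP orientation; "contact_force": force on the tool from outside, world axes, zero at the start; "moment": the same for the moment, N m; "opening": opening from 0.0 (shut) to 1.0 (fully open); "finger_force": force on a finger pad.
Only numpy, scipy, OpenCV 4.12 (cv2) and the standard library are available. Lean on these libraries where they do the work, as an engineer would, in place of code of your own. Each camera call takes 0.05 s, during which the arm holds its last target. There are 200 camera calls.

## Working session

There is one attempt and no reset: what is moved stays moved. The work goes in short steps, Python scripts to look and compute and a tool call to move; the robot and the scene stay as the last step left them, time stands still between calls to the robot, and variables do not carry over. Pictures are saved under pics/ and viewed, at most 10 in all, crops included, and the job is handed in when it is done.

Besides the shell and the picture viewer there is one more tool, called after "Call:" as a command line: name --argument value ..., lists and objects as JSON in quotes. step_arm: Moves the arm, as the interface text tells. Its arguments: {"type":"object","properties":{"steps":{"type":"array"},"claw":{"type":"number"},"grip_force":{"type":"number"}},"required":["steps"]}

```bash
mkdir -p pics
python3 - <<'E'
from plant import sensors, vision, r
import cv2,pickle
for n in("scene","top"):
    s=vision.snapshot(n); cv2.imwrite(f"pics/{n}0.png",s["img"][:,:,::-1]); pickle.dump(s,open(n+"0.pkl","wb"))
    print({k:v for k,v in s.items() if k!="img"})
print(sensors.get_state(), r.tip_extent)
E
```

```text
{'fx': 439.8101157016698, 'fy': 439.8101157016698, 'cx': 319.7550444552235, 'cy': 247.1876701846505, 'position': array([ 1.2143743 , -0.07621821,  0.71994902]), 'rotation': array([ 0.69375853,  0.60029747, -0.25997395, -0.30125669])}
{'fx': 536.441073567755, 'fy': 536.441073567755, 'cx': 319.1419303491371, 'cy': 239.99372113889928, 'position': array([0.45150641, 0.02175731, 1.13316333]), 'rotation': array([-0.7046574 ,  0.70663845, -0.04175896,  0.04874657])}
{'clock': 0.1, 'q': array([ 1.22881056,  0.68988626, -0.19449597,  1.5662094 ,  0.15727882,
        0.90251387, -0.21512591]), 'qd': array([ 0.00017181, -0.0004282 ,  0.00011129, -0.00374219, -0.00044077,
        0.00161535,  0.00046577]), 'joint_torque': array([-3.13900397e-03, -5.28497064e+01, -1.27158064e+00, -1.53836256e+01,
       -5.25970850e-02,  2.03648138e-03,  3.57465115e-05]), 'tool_pos': array([ 0.22913783, -0.5809159 ,  0.25700641]), 'eef_rot': array([ 9.82398287e-01,  1.86796525e-01, -2.10847182e-04, -7.87384868e-04]), 'contact_force': array([0.26327434, 0.16813173, 0.13088069]), 'moment': array([6.00670953e-05, 3.12971474e-02, 6.88541640e-03]), 'finger_force': 0.0, 'opening': 0.997911427057516} 0.019
```

View pics/scene0.png

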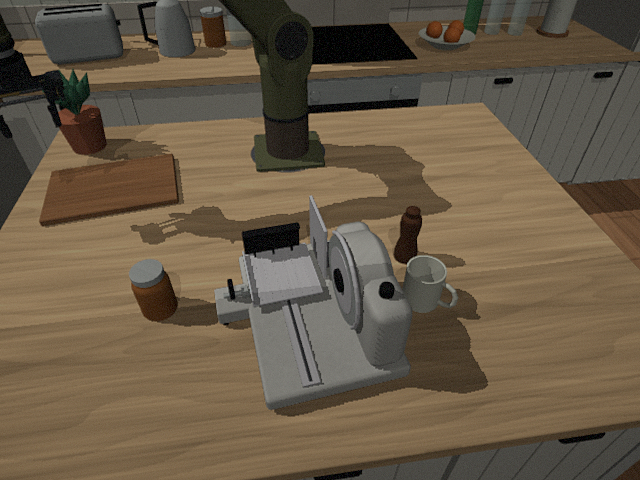

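View pics/top0.png

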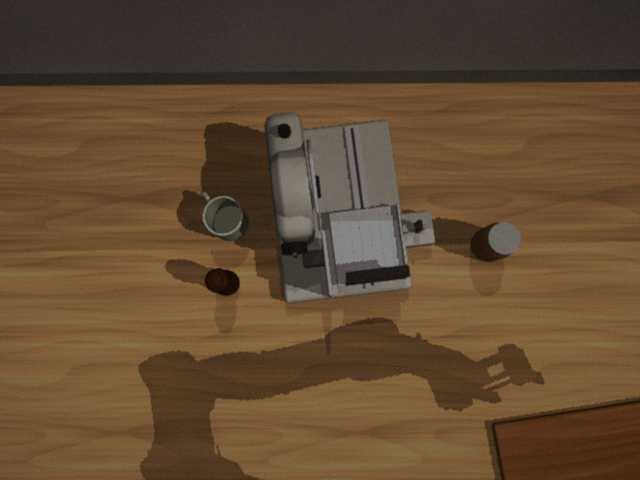

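The scene view shows the slicer, with the lock tab at about (231,288) and the rear wall at about (271,238). In the top view the tab is at about (419,226), the rear wall at about (377,275), the jar at (503,238), the mill at (222,282) and the mug at (224,217). I'll enlarge both to get exact pixels.

Run:
```python
import cv2
a=cv2.imread("pics/top0.png")[105:315,255:535]; a=cv2.convertScaleAbs(cv2.resize(a,(800,600),interpolation=cv2.INTER_CUBIC),alpha=1.6,beta=20)
cv2.imwrite("pics/top0c.png",a)
a=cv2.imread("pics/scene0.png")[190:415,205:415]; a=cv2.convertScaleAbs(cv2.resize(a,(560,600),interpolation=cv2.INTER_CUBIC),alpha=1.4,beta=20)
cv2.imwrite("pics/scene0c.png",a)
```

```text
(no output)
```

View pics/top0c.png

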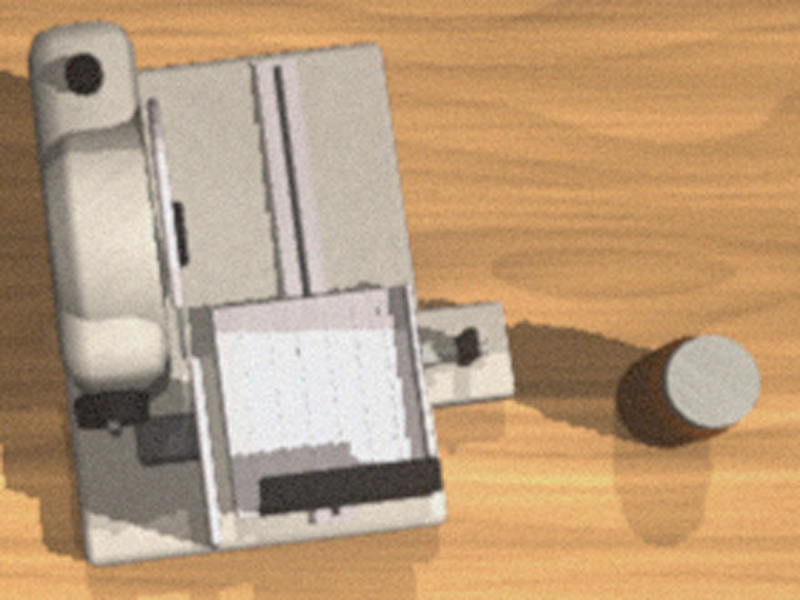

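View pics/scene0c.png

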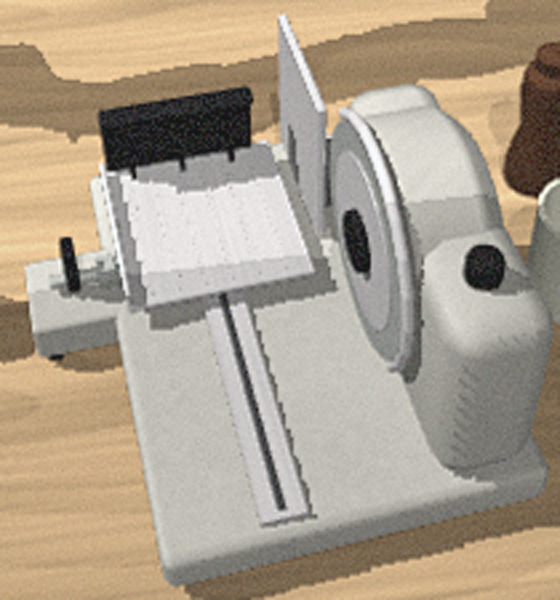

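```bash
cat > h.py <<'E'
import numpy as np,pickle
from scipy.spatial.transform import Rotation as R
from scipy.optimize import least_squares
S={n:pickle.load(open(n+"0.pkl","rb")) for n in("scene","top")}
def proj(n,p):
    s=S[n]; c=R.from_quat(s["rotation"]).inv().apply(np.asarray(p)-s["position"])
    return np.array([s["cx"]+s["fx"]*c[0]/c[2], s["cy"]+s["fy"]*c[1]/c[2]])
def ray(n,uv,z):
    s=S[n]; d=R.from_quat(s["rotation"]).apply([(uv[0]-s["cx"])/s["fx"],(uv[1]-s["cy"])/s["fy"],1])
    return s["position"]+d*(z-s["position"][2])/d[2]
T=lambda u,v:np.array([255+.35*u,105+.35*v]); C=lambda u,v:np.array([205+.375*u,190+.375*v])
E
python3 - <<'E'
from h import *
W=None
obs=[("top",T(382,43),(.18,-.13,.045)),("top",T(445,521),(-.18,-.13,.045)),("top",T(90,564),(-.18,.13,.045)),
("top",T(500,303),(-.025,-.19,.044)),("top",T(512,395),(-.095,-.19,.044)),
("scene",C(27,268),(-.095,-.19,.044)),("scene",C(37,322),(-.025,-.19,.044)),("scene",C(165,572),(.18,-.13,.045)),
("top",T(260,515),(W,.005,.131)),("top",T(440,487),(W,-.115,.131)),("scene",C(100,110),(W,-.115,.131)),("scene",C(250,88),(W,.005,.131)),
("top",T(470,347),("t",0,.09)),("scene",C(67,239),("t",.0,.09))]
def world(p,o):
    a=list(o)
    if a[0] is None:a[0]=p[3]
    if a[0]=="t":a[:2]=p[4:6]
    c,s=np.cos(p[2]),np.sin(p[2]); return np.array([p[0]+c*a[0]-s*a[1],p[1]+s*a[0]+c*a[1],a[2]])
f=lambda p:np.concatenate([proj(n,world(p,o))-uv for n,uv,o in obs])
s=least_squares(f,[.5,0,.1,-.14,-.06,-.16],loss="soft_l1"); p=s.x
print(p.round(4)); print(f(p).reshape(-1,2).round(1).tolist())
print("tab",world(p,("t",0,.077)),"push",world(p,(None,-.055,.1)))
for n,uv in(("jar",T(712,382)),):print(n,ray("top",uv,.115))
E
```

```text
[ 0.6577 -0.0032  0.115  -0.1583 -0.063  -0.1554]
[[-1.4, -2.7], [0.3, 0.4], [-3.4, 0.6], [-0.6, -1.7], [0.2, -0.4], [-0.9, -4.2], [-1.5, 1.6], [-0.9, -4.1], [-1.1, -2.4], [-0.2, -0.1], [-0.9, -2.6], [-0.1, -3.9], [-0.2, -0.4], [-0.3, -0.7]]
tab [ 0.61288048 -0.16475789  0.077     ] push [ 0.50670649 -0.07596139  0.1       ]
jar [ 0.58391929 -0.3213585   0.115     ]
```

```bash
cat > ov.py <<'E'
from h import *
import cv2,sys
def overlay(p,out):
    c,s=np.cos(p[2]),np.sin(p[2]); w=lambda a:(p[0]+c*a[0]-s*a[1],p[1]+s*a[0]+c*a[1],a[2])
    box=lambda x0,x1,y0,y1,z:[(x0,y0,z),(x1,y0,z),(x1,y1,z),(x0,y1,z),(x0,y0,z)]
    L=[box(-.18,.18,-.13,.13,.045),box(-.095,-.025,-.19,-.12,.044),box(p[3],p[3],-.115,.005,.131),box(p[3]+.0,p[3]+.15,-.125,.015,.066),
       box(p[4]-.011,p[4]+.011,p[5]-.005,p[5]+.005,.09),[(p[3],-.115,.066),(p[3],-.115,.131)],[(.18,-.13,0),(.18,.13,0)],
       [(.083*np.cos(t),.043,.135+.083*np.sin(t)) for t in np.linspace(0,6.283,40)]]
    ims=[]
    for n,(x,y) in(("scene",(205,190)),("top",(255,105))):
        k=3.5 if n=="scene" else 2.4
        wd,h=(112*2,200) if n=="scene" else (190,220)
        a=cv2.imread(f"pics/{n}0.png")[y:y+(170 if n=="scene" else 210),x:x+(200 if n=="scene" else 190)]
        k=2; k=(400/a.shape[1]); a=cv2.convertScaleAbs(cv2.resize(a,None,fx=k,fy=k,interpolation=cv2.INTER_CUBIC),alpha=1.5,beta=20)
        for l in L:
            q=np.array([(proj(n,w(v))-(x,y)+.5)*k for v in l]).round().astype(int)
            cv2.polylines(a,[q],False,(0,0,255),1)
        ims.append(cv2.copyMakeBorder(a,0,max(0,600-a.shape[0]),0,0,cv2.BORDER_CONSTANT)[:600])
    cv2.imwrite(out,np.hstack(ims))
E
python3 -c "
from ov import *
overlay([0.6577,-0.0032,0.115,-0.1583,-0.063,-0.1554],'pics/ov1.png')"
```

```text
(no output)
```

View pics/ov1.png

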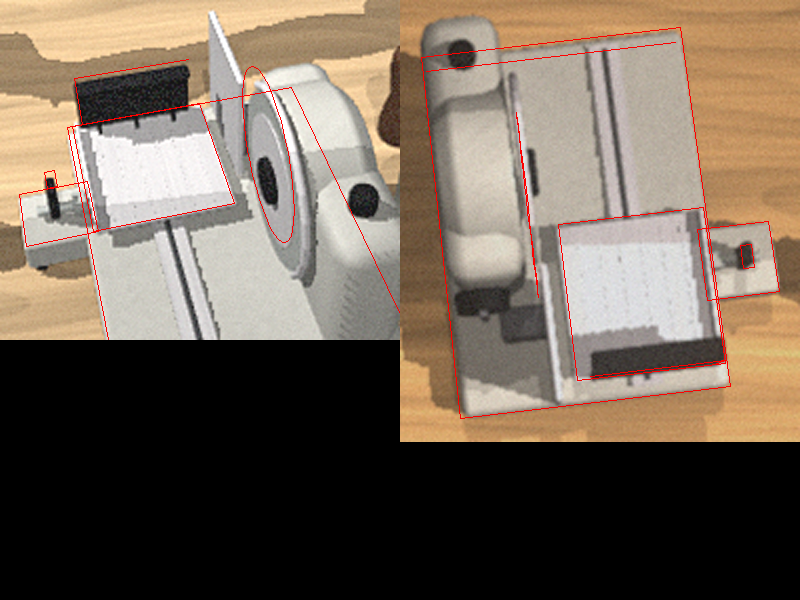

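The overlay shows the tab, tray and wall about right. The tab residuals are below 1 px, while the rounded base edges fit worse. I'll check the yaw with the rail slot and work out the moves.

Run:
```python
from h import *
for z in(.045,.05):
  for n,a,b in(("top",T(278,67),T(306,295)),("scene",C(284,510),C(224,296)),("top",T(380,60),T(443,510)),("scene",C(163,560),C(122,320)),("top",T(100,562),T(430,523))):
    A,B=ray(n,a,z),ray(n,b,z);d=A-B;print(z,n,A[:2].round(4),B[:2].round(4),np.degrees(np.arctan2(d[1],d[0])).round(2))
for n,uv,z in (("top",(440,487),.131),("top",(260,515),.131)):print(ray(n,T(*uv),z))
for uv in((100,110),(250,88)):print(ray("scene",C(*uv),.131))
print("tab",ray("top",T(470,347),.09),ray("scene",C(67,239),.09))
yaw=np.radians(6.9);ex=np.array([np.cos(yaw),np.sin(yaw)]);ey=np.array([-ex[1],ex[0]])
for nm,p in(("tab",(.613,-.165)),("push",(.507,-.076))):
  d=np.array(p)-[.2291,-.5809];print(nm,"dx(tool y)",d@ex,"dy(tool x)",d@ey)
```

```text
0.045 top [ 0.8276 -0.0378] [ 0.6573 -0.0562] 6.18
0.045 scene [ 0.8277 -0.0334] [ 0.6468 -0.0546] 6.7
0.045 top [ 0.8325 -0.1128] [ 0.5024 -0.1511] 6.63
0.045 scene [ 0.8507 -0.1113] [ 0.6588 -0.1305] 5.7
0.045 top [0.4664 0.0914] [ 0.4932 -0.1418] 96.57
0.05 top [ 0.8259 -0.0375] [ 0.6563 -0.0559] 6.18
0.05 scene [ 0.8306 -0.0337] [ 0.651  -0.0548] 6.7
0.05 top [ 0.8308 -0.1121] [ 0.5022 -0.1503] 6.63
0.05 scene [ 0.8533 -0.1111] [ 0.6629 -0.1301] 5.7
0.05 top [0.4663 0.0911] [ 0.4931 -0.141 ] 96.57
[ 0.51335151 -0.13587683  0.131     ]
[ 0.49543116 -0.01830075  0.131     ]
[ 0.52216327 -0.13394819  0.131     ]
[ 0.51255177 -0.01762461  0.131     ]
tab [ 0.6120018 -0.1651707  0.09     ] [ 0.61472443 -0.1642148   0.09      ]
tab dx(tool y) 0.4310844548380439 dy(tool x) 0.3667672460798353
push dx(tool y) 0.33654435524980625 dy(tool x) 0.4678571544280286
```

Call:
step_arm --steps '[[[0,0,0],[0,0,-9.4]],[[0,0,0],[0,0,-9.4]],[[0,0,0],[0,0,-9.4]],[[0,0,0],[0,0,-9.4]],[[0,0,0],[0,0,-9.4]],[[0,0,0],[0,0,-9.4]],[[0,0,0],[0,0,-9.4]],[[0,0,0],[0,0,-9.4]]]' --claw 0.4

```text
clock: 1.1
tool_pos: [0.2291, -0.5812, 0.2572]
eef_rot: [0.662, 0.749, 0.0, -0.0]
contact_force: [-0.6, 0.3, -0.4]
opening: 0.699
finger_force: 0.0
```

Call:
step_arm --steps '[[[3,3.6,0],[0,0,0]],[[3,3.6,0],[0,0,0]],[[3,3.6,0],[0,0,0]],[[3,3.6,0],[0,0,0]],[[3,3.6,0],[0,0,0]],[[3,3.6,0],[0,0,0]],[[3,3.6,0],[0,0,0]],[[3,3.6,0],[0,0,0]],[[3,3.6,0],[0,0,0]],[[3,3.6,0],[0,0,0]],[[3,3.6,0],[0,0,0]],[[3.2,3.6,0],[0,0,0]]]'

```text
clock: 2.6
tool_pos: [0.6166, -0.1704, 0.2572]
eef_rot: [0.665, 0.747, -0.0, -0.0]
contact_force: [-0.1, -0.7, 0.2]
opening: 0.699
finger_force: 0.0
```

Call:
step_arm --steps '[[[0,0,0],[0,0,0]],[[0,0,0],[0,0,0]]]'

```text
clock: 2.85
tool_pos: [0.6153, -0.1719, 0.2571]
eef_rot: [0.664, 0.747, -0.001, -0.0]
contact_force: [-0.6, -0.1, -0.7]
opening: 0.699
finger_force: 0.0
```

Call:
step_arm --steps '[[[0.5,-0.1,2],[0,0,0]],[[0,0,3],[0,0,0]],[[0,0,3],[0,0,0]],[[0,0,2.5],[0,0,0]],[[0,0,1.5],[0,0,0]],[[0,0,0],[0,0,0]]]'

```text
clock: 3.6
tool_pos: [0.6133, -0.1675, 0.1369]
eef_rot: [0.665, 0.747, -0.001, -0.001]
contact_force: [0.5, -0.0, -0.1]
opening: 0.697
finger_force: 0.0
```

```bash
cat > look.py <<'E'
import sys,cv2,numpy as np
from plant import vision
def go(out,cs=(190,205,225,210),ct=(105,255,210,280)):
    ims=[]
    for n,(y,x,h,w) in(("scene",cs),("top",ct)):
        a=vision.snapshot(n)["img"][y:y+h,x:x+w,::-1]; a=cv2.resize(a,(400,int(400*h/w)),interpolation=cv2.INTER_CUBIC)
        ims.append(cv2.convertScaleAbs(cv2.copyMakeBorder(a,0,500-a.shape[0],0,0,cv2.BORDER_CONSTANT),alpha=1.5,beta=20))
    cv2.imwrite(out,np.hstack(ims))
go(sys.argv[1])
E
python3 look.py pics/l1.png
```

```text
(no output)
```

View pics/l1.png

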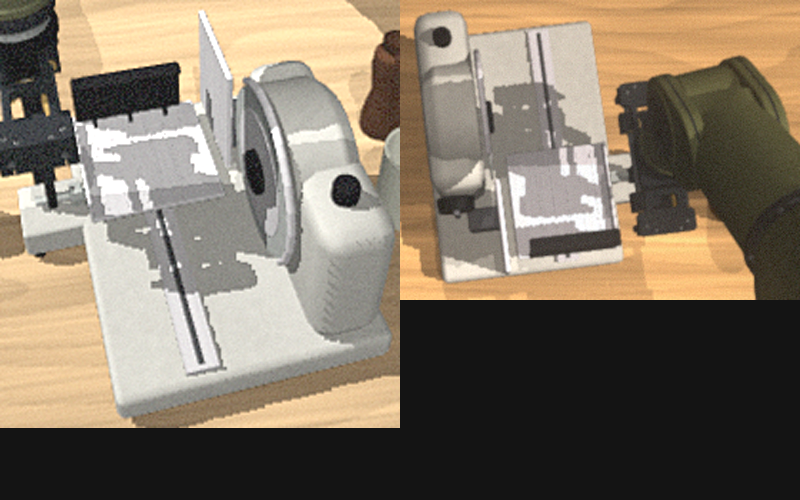

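The scene view shows the finger at (48,190), in line with the tab. In the top view the gripper body (617–695) only just clears the right end of the wall (620,240), and the higher grasp keeps its underside above the wall. Next I descend and close.

Call:
step_arm --steps '[[[0,0,1.5],[0,0,0]],[[0,0,1.5],[0,0,0]],[[0,0,1.2],[0,0,0]],[[0,0,0.8],[0,0,0]],[[0,0,0],[0,0,0]]]'

```text
clock: 4.32
tool_pos: [0.614, -0.1663, 0.0868]
eef_rot: [0.664, 0.747, -0.0, -0.001]
contact_force: [0.0, 0.1, 0.6]
opening: 0.7
finger_force: 0.0
```

Call:
step_arm --steps '[[[0,0,0],[0,0,0]],[[0,0,0],[0,0,0]],[[0,0,0],[0,0,0]],[[0,0,0],[0,0,0]],[[0,0,0],[0,0,0]],[[0,0,0],[0,0,0]]]' --claw -1 --grip_force 12

```text
clock: 5.08
tool_pos: [0.6169, -0.1661, 0.0882]
eef_rot: [0.664, 0.747, 0.002, 0.002]
contact_force: [5.5, -0.2, -3.2]
opening: 0.248
finger_force: 12.0
```

Call:
step_arm --steps '[[[0,0.3,0],[0,0,0]],[[-0.2,0,0],[0,0,0]],[[-0.2,0,0],[0,0,0]],[[-0.2,0,0],[0,0,0]],[[-0.2,0,0],[0,0,0]],[[-0.2,0,0],[0,0,0]],[[-0.2,0,0],[0,0,0]],[[-0.2,0,0],[0,0,0]],[[-0.2,0,0],[0,0,0]],[[-0.2,0,0],[0,0,0]],[[0,0,0],[0,0,0]]]'

```text
clock: 6.45
tool_pos: [0.6193, -0.1837, 0.0881]
eef_rot: [0.664, 0.747, 0.0, -0.0]
contact_force: [-1.4, 1.7, 4.8]
opening: 0.246
finger_force: 12.0
```

Call:
step_arm --steps '[[[-0.15,0,0],[0,0,0]],[[-0.15,0,0],[0,0,0]],[[-0.1,0,0],[0,0,0]],[[0,0,0],[0,0,0]]]'

```text
clock: 6.95
tool_pos: [0.6194, -0.1843, 0.0881]
eef_rot: [0.664, 0.748, 0.001, -0.002]
contact_force: [-3.0, 6.1, 7.0]
opening: 0.246
finger_force: 12.0
```

Call:
step_arm --steps '[[[0,0,0],[0,0,0]],[[0,0,0],[0,0,0]],[[0,0,0],[0,0,0]],[[0,0,0],[0,0,0]],[[0,0,-1],[0,0,0]],[[0,0,-2],[0,0,0]],[[0,0,-3],[0,0,0]],[[0,0,-3],[0,0,0]],[[0,0,-3],[0,0,0]],[[0,0,-2],[0,0,0]],[[0,0,0],[0,0,0]]]' --claw 0.3

```text
clock: 8.32
tool_pos: [0.6213, -0.1879, 0.2308]
eef_rot: [0.664, 0.747, 0.001, 0.002]
contact_force: [-0.2, -0.5, -0.4]
opening: 0.654
finger_force: 0.0
```

```bash
python3 look.py pics/l2.png
```

```text
(no output)
```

View pics/l2.png

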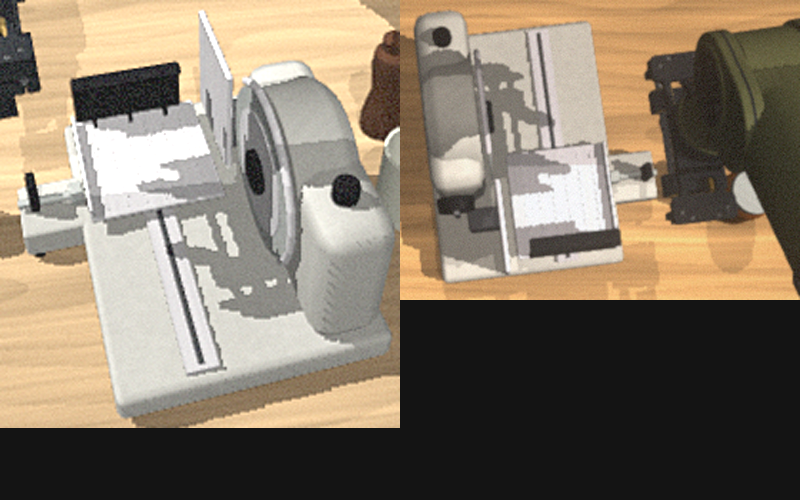

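The tab is now right out, at (33,190) in the scene view, up from (48,195), and the carriage hasn't moved. Next I go behind the wall with the fingers shut.

Call:
step_arm --steps '[[[2.4,-3,0],[0,0,0]],[[2.4,-3,0],[0,0,0]],[[2.4,-3,0],[0,0,0]],[[2.4,-3,0],[0,0,0]],[[2.4,-3,0],[0,0,0]],[[0,0,0],[0,0,0]],[[0,0,0],[0,0,0]]]' --claw -1 --grip_force 30

```text
clock: 9.3
tool_pos: [0.4575, -0.0866, 0.2275]
eef_rot: [0.664, 0.747, 0.0, 0.0]
contact_force: [1.1, -0.4, -0.2]
opening: 0.001
finger_force: 0.0
```

Call:
step_arm --steps '[[[0,0,3],[0,0,0]],[[0,0,3],[0,0,0]],[[0,0,3],[0,0,0]],[[0,0,2],[0,0,0]],[[0,0,1.2],[0,0,0]],[[0,0,0.8],[0,0,0]],[[0,0,0],[0,0,0]],[[0,0,0],[0,0,0]]]'

```text
clock: 10.3
tool_pos: [0.4573, -0.0864, 0.0982]
eef_rot: [0.664, 0.747, 0.0, 0.0]
contact_force: [-0.4, 0.7, -0.1]
opening: 0.006
finger_force: 0.0
```

```bash
python3 look.py pics/l3.png
```

```text
(no output)
```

View pics/l3.png

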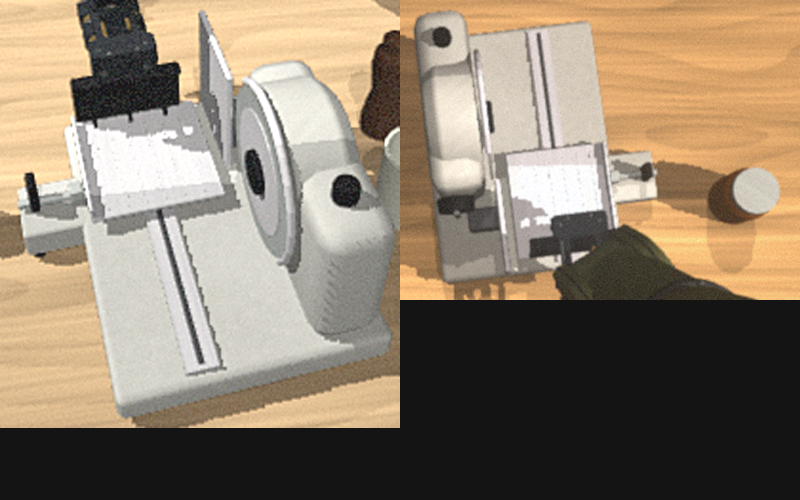

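The hand is behind the wall near its middle, with the body above the wall and clear of the plate and blade. I approach slowly.

Call:
step_arm --steps '[[[0,0.3,0],[0,0,0]],[[0,0.3,0],[0,0,0]],[[0,0.3,0],[0,0,0]],[[0,0.3,0],[0,0,0]],[[0,0.2,0],[0,0,0]],[[0,0.2,0],[0,0,0]],[[0,0.2,0],[0,0,0]],[[0,0.2,0],[0,0,0]],[[0,0.2,0],[0,0,0]],[[0,0.2,0],[0,0,0]]]'

```text
clock: 11.65
tool_pos: [0.4809, -0.0835, 0.0977]
eef_rot: [0.664, 0.747, -0.0, 0.0]
contact_force: [0.0, -0.4, 0.5]
opening: 0.004
finger_force: 0.0
```

Call:
step_arm --steps '[[[0,0.15,0],[0,0,0]],[[0,0.15,0],[0,0,0]],[[0,0.15,0],[0,0,0]]]'

```text
clock: 12.02
tool_pos: [0.4853, -0.083, 0.0977]
eef_rot: [0.664, 0.747, -0.0, 0.0]
contact_force: [-0.3, -0.8, 0.9]
opening: 0.003
finger_force: 0.0
```

Call:
step_arm --steps '[[[0,0.15,0],[0,0,0]],[[0,0.15,0],[0,0,0]],[[0,0.15,0],[0,0,0]]]'

```text
clock: 12.4
tool_pos: [0.489, -0.0826, 0.0977]
eef_rot: [0.664, 0.747, -0.001, -0.0]
contact_force: [-2.5, 0.1, 2.5]
opening: 0.004
finger_force: 1.1
```

Call:
step_arm --steps '[[[0,0.15,0],[0,0,0]],[[0,0.15,0],[0,0,0]]]'

```text
clock: 12.65
tool_pos: [0.49, -0.0825, 0.0976]
eef_rot: [0.664, 0.747, -0.002, -0.001]
contact_force: [-9.4, 0.1, 9.0]
opening: 0.005
finger_force: 4.6
```

Call:
step_arm --steps '[[[0,0.15,0],[0,0,0]],[[0,0.15,0],[0,0,0]]]'

```text
clock: 12.9
tool_pos: [0.4908, -0.0824, 0.0977]
eef_rot: [0.664, 0.747, -0.004, -0.003]
contact_force: [-11.2, -0.1, 10.5]
opening: 0.004
finger_force: 6.1
```

There is a vertical force about equal to the push. The wider upper part of the finger is probably catching the wall's top edge, so I back off and raise the hand.

Call:
step_arm --steps '[[[0,-0.6,0],[0,0,0]],[[0,-0.6,0],[0,0,0]],[[0,0,-0.8],[0,0,0]],[[0,0,-0.8],[0,0,0]],[[0,0.2,0],[0,0,0]],[[0,0.2,0],[0,0,0]],[[0,0.2,0],[0,0,0]],[[0,0,0],[0,0,0]]]'

```text
clock: 13.9
tool_pos: [0.4899, -0.0824, 0.1135]
eef_rot: [0.664, 0.747, -0.0, -0.0]
contact_force: [-0.6, 0.5, -0.1]
opening: 0.004
finger_force: 0.0
```

Call:
step_arm --steps '[[[0,0.15,0],[0,0,0]],[[0,0.15,0],[0,0,0]],[[0,0.15,0],[0,0,0]]]'

```text
clock: 14.28
tool_pos: [0.4914, -0.0823, 0.1135]
eef_rot: [0.664, 0.747, -0.002, -0.002]
contact_force: [-8.3, 0.4, 5.3]
opening: 0.005
finger_force: 4.3
```

Call:
step_arm --steps '[[[0,0.15,0],[0,0,0]],[[0,0.15,0],[0,0,0]]]'

```text
clock: 14.52
tool_pos: [0.492, -0.0823, 0.1135]
eef_rot: [0.664, 0.747, -0.004, -0.003]
contact_force: [-12.3, 0.7, 11.6]
opening: 0.006
finger_force: 6.3
```

Call:
step_arm --steps '[[[0,0,-0.1],[0,0,0]],[[0,0,-0.1],[0,0,0]],[[0,0,0],[0,0,0]]]'

```text
clock: 14.9
tool_pos: [0.4926, -0.0823, 0.1145]
eef_rot: [0.664, 0.747, -0.004, -0.003]
contact_force: [-7.3, -1.1, -2.5]
opening: 0.001
finger_force: 3.4
```

The vertical load was only friction from arm compliance, and a small lift relieved it. I keep pushing gently with a slight lift.

Call:
step_arm --steps '[[[0,0.1,-0.03],[0,0,0]],[[0,0.1,-0.03],[0,0,0]],[[0,0,0],[0,0,0]]]'

```text
clock: 15.28
tool_pos: [0.4928, -0.0822, 0.1146]
eef_rot: [0.664, 0.747, -0.005, -0.004]
contact_force: [-9.2, -0.3, -3.3]
opening: 0.004
finger_force: 4.5
```

Call:
step_arm --steps '[[[0,0.1,-0.03],[0,0,0]],[[0,0,0],[0,0,0]]]'

```text
clock: 15.52
tool_pos: [0.4933, -0.0822, 0.1147]
eef_rot: [0.665, 0.747, -0.006, -0.005]
contact_force: [-9.0, 0.4, -4.7]
opening: 0.004
finger_force: 4.6
```

Call:
step_arm --steps '[[[0,0.1,0],[0,0,0]],[[0,0.1,0],[0,0,0]],[[0,0,0],[0,0,0]]]'

```text
clock: 15.9
tool_pos: [0.4963, -0.0818, 0.1148]
eef_rot: [0.664, 0.747, -0.005, -0.004]
contact_force: [-7.9, 0.1, -6.4]
opening: 0.01
finger_force: 3.7
```

Call:
step_arm --steps '[[[0,0.1,0],[0,0,0]],[[0,0,0],[0,0,0]]]'

```text
clock: 16.15
tool_pos: [0.498, -0.0817, 0.1149]
eef_rot: [0.664, 0.747, -0.004, -0.003]
contact_force: [-6.9, 0.1, -4.2]
opening: 0.006
finger_force: 3.3
```

Call:
step_arm --steps '[[[0,0.1,0],[0,0,0]],[[0,0.1,0],[0,0,0]],[[0,0.1,0],[0,0,0]],[[0,0.1,0],[0,0,0]]]'

```text
clock: 16.65
tool_pos: [0.5049, -0.0809, 0.1158]
eef_rot: [0.664, 0.747, -0.002, -0.001]
contact_force: [-3.3, -0.5, -3.0]
opening: -0.0
finger_force: 1.5
```

Call:
step_arm --steps '[[[0,0.15,0],[0,0,0]],[[0,0.15,0],[0,0,0]],[[0,0.15,0],[0,0,0]],[[0,0.15,0],[0,0,0]]]'

```text
clock: 17.15
tool_pos: [0.5134, -0.0796, 0.1169]
eef_rot: [0.664, 0.747, 0.0, 0.0]
contact_force: [-3.2, 0.1, 2.2]
opening: 0.005
finger_force: 1.0
```

Call:
step_arm --steps '[[[0,0.2,0],[0,0,0]],[[0,0.2,0],[0,0,0]],[[0,0.2,0],[0,0,0]],[[0,0.2,0],[0,0,0]],[[0,0.2,0],[0,0,0]],[[0,0.2,0],[0,0,0]],[[0,0.2,0],[0,0,0]],[[0,0.2,0],[0,0,0]],[[0,0.2,0],[0,0,0]],[[0,0.2,0],[0,0,0]],[[0,0.2,0],[0,0,0]]]'

```text
clock: 18.52
tool_pos: [0.535, -0.0771, 0.1166]
eef_rot: [0.664, 0.747, -0.0, 0.0]
contact_force: [-2.0, 1.1, 1.5]
opening: 0.005
finger_force: 1.1
```

Call:
step_arm --steps '[[[0,0.2,0],[0,0,0]],[[0,0.2,0],[0,0,0]],[[0,0.2,0],[0,0,0]],[[0,0.2,0],[0,0,0]],[[0,0.2,0],[0,0,0]],[[0,0.2,0],[0,0,0]],[[0,0.2,0],[0,0,0]],[[0,0.2,0],[0,0,0]],[[0,0.2,0],[0,0,0]],[[0,0.2,0],[0,0,0]],[[0,0.2,0],[0,0,0]],[[0,0.2,0],[0,0,0]]]'

```text
clock: 20.02
tool_pos: [0.5589, -0.0742, 0.1166]
eef_rot: [0.664, 0.747, 0.0, 0.0]
contact_force: [-3.0, 1.0, 1.4]
opening: 0.004
finger_force: 1.1
```

Call:
step_arm --steps '[[[0,0.2,0],[0,0,0]],[[0,0.2,0],[0,0,0]],[[0,0.2,0],[0,0,0]],[[0,0.2,0],[0,0,0]],[[0,0.2,0],[0,0,0]]]'

```text
clock: 20.65
tool_pos: [0.5688, -0.0731, 0.1166]
eef_rot: [0.664, 0.747, -0.0, 0.0]
contact_force: [-2.1, 0.6, 1.2]
opening: 0.006
finger_force: 1.1
```

Call:
step_arm --steps '[[[0,0.15,0],[0,0,0]],[[0,0.15,0],[0,0,0]],[[0,0.15,0],[0,0,0]]]'

```text
clock: 21.02
tool_pos: [0.5732, -0.0726, 0.1166]
eef_rot: [0.664, 0.747, -0.0, 0.0]
contact_force: [-1.7, 1.4, 2.2]
opening: 0.004
finger_force: 1.1
```

Call:
step_arm --steps '[[[0,0.15,0],[0,0,0]],[[0,0.15,0],[0,0,0]],[[0,0.15,0],[0,0,0]]]'

```text
clock: 21.4
tool_pos: [0.5777, -0.072, 0.1166]
eef_rot: [0.664, 0.747, -0.0, 0.0]
contact_force: [-2.5, -0.1, 1.6]
opening: 0.003
finger_force: 1.1
```

Call:
step_arm --steps '[[[0,0.15,0],[0,0,0]],[[0,0.15,0],[0,0,0]],[[0,0.15,0],[0,0,0]]]'

```text
clock: 21.78
tool_pos: [0.5822, -0.0715, 0.1166]
eef_rot: [0.664, 0.747, -0.0, 0.0]
contact_force: [-1.9, 0.7, 2.0]
opening: 0.005
finger_force: 1.1
```

Call:
step_arm --steps '[[[0,0.15,0],[0,0,0]],[[0,0.15,0],[0,0,0]],[[0,0.15,0],[0,0,0]]]'

```text
clock: 22.15
tool_pos: [0.5867, -0.071, 0.1166]
eef_rot: [0.664, 0.747, 0.0, 0.0]
contact_force: [-3.3, 1.3, 2.0]
opening: 0.001
finger_force: 1.1
```

Call:
step_arm --steps '[[[0,0.15,0],[0,0,0]],[[0,0.15,0],[0,0,0]],[[0,0.15,0],[0,0,0]]]'

```text
clock: 22.52
tool_pos: [0.5911, -0.0705, 0.1166]
eef_rot: [0.664, 0.747, 0.0, 0.0]
contact_force: [-3.0, 0.7, 1.5]
opening: 0.004
finger_force: 1.1
```

Call:
step_arm --steps '[[[0,0.15,0],[0,0,0]],[[0,0.15,0],[0,0,0]],[[0,0.15,0],[0,0,0]]]'

```text
clock: 22.9
tool_pos: [0.5956, -0.07, 0.1166]
eef_rot: [0.664, 0.747, -0.0, 0.0]
contact_force: [-1.7, -0.1, 2.3]
opening: 0.006
finger_force: 1.1
```

Call:
step_arm --steps '[[[0,0.15,0],[0,0,0]],[[0,0.15,0],[0,0,0]],[[0,0.15,0],[0,0,0]]]'

```text
clock: 23.28
tool_pos: [0.6001, -0.0694, 0.1166]
eef_rot: [0.664, 0.747, 0.0, 0.0]
contact_force: [-2.3, 0.6, 2.6]
opening: 0.005
finger_force: 1.1
```

Call:
step_arm --steps '[[[0,0.15,0],[0,0,0]],[[0,0.15,0],[0,0,0]],[[0,0.15,0],[0,0,0]]]'

```text
clock: 23.65
tool_pos: [0.6045, -0.0688, 0.1166]
eef_rot: [0.664, 0.747, -0.0, 0.0]
contact_force: [-2.2, 1.7, 2.6]
opening: 0.005
finger_force: 1.1
```

Call:
step_arm --steps '[[[0,0.15,0],[0,0,0]],[[0,0.15,0],[0,0,0]],[[0,0.15,0],[0,0,0]]]'

```text
clock: 24.02
tool_pos: [0.609, -0.0684, 0.1166]
eef_rot: [0.664, 0.747, -0.0, 0.0]
contact_force: [-2.8, 1.0, 1.9]
opening: 0.006
finger_force: 1.1
```

Call:
step_arm --steps '[[[0,0.15,0],[0,0,0]],[[0,0.15,0],[0,0,0]],[[0,0.15,0],[0,0,0]]]'

```text
clock: 24.4
tool_pos: [0.6135, -0.0678, 0.1166]
eef_rot: [0.664, 0.747, 0.0, 0.0]
contact_force: [-2.4, 1.6, 1.9]
opening: 0.005
finger_force: 1.1
```

Call:
step_arm --steps '[[[0,0.15,0],[0,0,0]],[[0,0.15,0],[0,0,0]],[[0,0.15,0],[0,0,0]]]'

```text
clock: 24.78
tool_pos: [0.6179, -0.0673, 0.1166]
eef_rot: [0.664, 0.747, -0.0, 0.0]
contact_force: [-2.9, 1.0, 1.4]
opening: 0.001
finger_force: 1.1
```

Call:
step_arm --steps '[[[0,0.15,0],[0,0,0]],[[0,0.15,0],[0,0,0]],[[0,0.15,0],[0,0,0]]]'

```text
clock: 25.15
tool_pos: [0.6224, -0.0668, 0.1166]
eef_rot: [0.664, 0.747, 0.0, 0.0]
contact_force: [-2.4, 0.8, 1.2]
opening: 0.004
finger_force: 1.1
```

Call:
step_arm --steps '[[[0,0.15,0],[0,0,0]],[[0,0.15,0],[0,0,0]],[[0,0.15,0],[0,0,0]]]'

```text
clock: 25.52
tool_pos: [0.6269, -0.0662, 0.1166]
eef_rot: [0.664, 0.747, 0.0, 0.0]
contact_force: [-2.8, 1.8, 1.9]
opening: 0.008
finger_force: 1.1
```

Call:
step_arm --steps '[[[0,0.15,0],[0,0,0]],[[0,0.15,0],[0,0,0]],[[0,0.15,0],[0,0,0]]]'

```text
clock: 25.9
tool_pos: [0.6313, -0.0657, 0.1166]
eef_rot: [0.664, 0.747, -0.0, 0.0]
contact_force: [-1.4, 1.1, 1.4]
opening: 0.006
finger_force: 1.1
```

Call:
step_arm --steps '[[[0,0.15,0],[0,0,0]],[[0,0.15,0],[0,0,0]],[[0,0.15,0],[0,0,0]]]'

```text
clock: 26.28
tool_pos: [0.6317, -0.0657, 0.1165]
eef_rot: [0.664, 0.747, -0.004, -0.003]
contact_force: [-14.0, 0.4, 11.8]
opening: 0.003
finger_force: 7.4
```

It is seated: travel stopped at about 141 mm with 14 N of push. Now I back off.

Call:
step_arm --steps '[[[0,-0.2,0],[0,0,0]],[[0,-0.3,0],[0,0,0]],[[0,-0.8,0],[0,0,0]],[[0,-1.5,0],[0,0,0]],[[0,-2,0],[0,0,0]],[[0,0,-3],[0,0,0]],[[0,0,-4],[0,0,0]],[[0,0,-4],[0,0,0]],[[0,-3,0],[0,0,0]],[[0,-5,0],[0,0,0]],[[0,-5,0],[0,0,0]],[[0,0,0],[0,0,0]]]'

```text
clock: 27.78
tool_pos: [0.4544, -0.0875, 0.2265]
eef_rot: [0.665, 0.747, -0.002, -0.001]
contact_force: [-0.3, 0.1, 1.0]
opening: 0.008
finger_force: 0.0
```

```bash
python3 look.py pics/l4.png
```

```text
(no output)
```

View pics/l4.png

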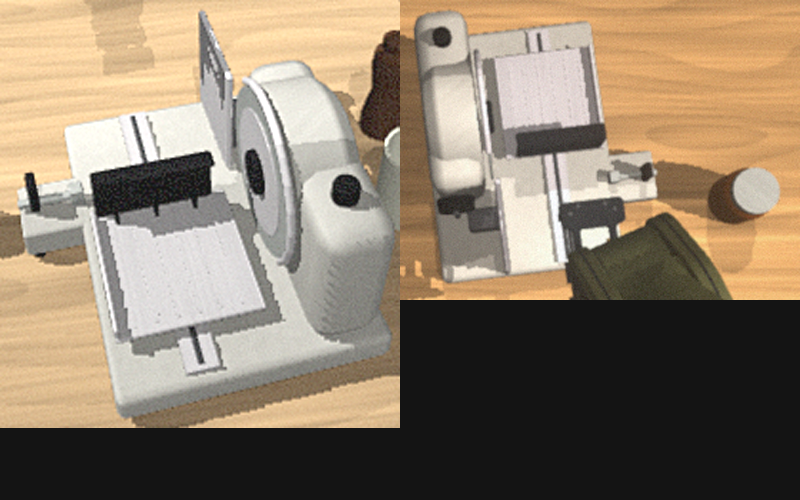

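The carriage stands at its far end, the lock tab is still out at (33,190), the jar, mill and mug look undisturbed, and the arm is clear. I hand it in.

```bash
python3 -c "
from plant import finish_job
print(finish_job())"
```

```text
the job is handed in; nothing more can be done
None
```

The lock is fully out and the carriage broke free and is seated against its end stop at about 141 mm of travel, at a highest measured push of about 14 N; the blade was not touched, the surroundings look undisturbed, and the job was handed in at about 28 s.

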